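# Pin the dust hood open

## Robot

A 6-joint arm with a two-finger parallel gripper is mounted at the origin on the work surface. World frame = base frame: x ahead of the robot, y to its left, z up, the work surface at z = 0. Lengths are in m, angles in rad, forces in N, time in s.
With the tool pointing down it reaches from about 0.35 to 0.975 m from the base axis. Payload 4.9 kg.
Tool frame: the origin (TCP) lies midway between the tips of the shut fingers; the grasp point (between the pads) lies ctrl.grip_depth behind it (ctrl.grip_depth is the distance from the TCP to the grasp point, in m); y points along the fingers, z is the direction in which the jaws open and shut, and the axes are right-handed (so a half turn about y gives the same grasp; the last joint's range is limited). The gripper opens to 85 mm and grips with 20 to 120 N. Pads are 22 mm wide; open, the fingers measure 114 mm over their backs; the gripper's body (76 mm by 85 mm) begins 54 mm behind the grasp point. The pads swing forward as they close: fully open they stand 13 mm farther back than shut.
Start: joints at [-1.328, 0.053, 1.613, -0, 1.476, -0.119], TCP at [0.221, -0.585, 0.231] pointing down, gripper open.
Joint ranges: [-3.01, 3.01], [-1.01, 2.22], [0.06, 2.58], [-1.02, 4.17], [0.09, 2.62], [-3.14, 3.14]. Speed limits (rad/s): [2.57, 2.57, 3.14, 3.14, 3.14, 3.14].

## Interface

Orientations are given as a rotation vector (axis times angle).
In Python, from station import ctrl gives the robot as it stands.
- The arm moves only by the tool jog_arm, never from a script. Its argument "moves" is a list of rows, each a list of 6 numbers: the shift along the tool's x, y, z in mm, then the turn, a rotation vector about the tool's x, y, z in rad. In form: [[x, y, z, wx, wy, wz], ...]. A call has 1 to 12 rows; each row shifts and turns the commanded pose from where the row before left it, along the tool's axes as they then stand; what a row does not reach is not made up. A row lasts 1/10 s, in which the tool goes at most 50 mm and 8.59 degrees, less where a joint would pass 70% of its speed; a pose out of reach is approached as far as the arm can. A call is refused whole if a number of a shift passes 50 or a number of a turn 0.15, either way. A call with a gripper value outside its range is refused whole. "grip" is the finger opening in mm, from 0 to 85.4, set as the call begins (left out, the last holds). The fingers move at their own pace and stop on an object; "grip_force" is the grip in N (left out, the last holds). Time passes only in rows, so rows that do not move let the fingers close. It gives the time, the measured TCP pose, the force and the opening at its end, in the units of the state.
- ctrl.get_obs(): the state, without advancing time (a new reading comes with each control period).
- ctrl.get_image(name): name is "scene" or "side" or "wrist"; returns the picture (384x512x3 uint8, red, green, blue); there is no depth.
- ctrl.camera_params(name): a dict with "fx", "fy", "cx", "cy" (pixels), "D" ([k1, k2, p1, p2, k3] as OpenCV has them; the pictures are not rectified), "pose" (4x4, takes a point from camera to world coordinates); the wrist camera has in their place "T_tool_cam" (4x4, takes a point from camera to tool coordinates, whose origin is the TCP and whose axes are the tool frame's). Camera axes: x right, y up, looking along -z (the intrinsics and any distortion apply to the point x, -y, -z); pixel columns grow to the right and rows downward; lengths in m; the calibration is good to about 2 mm. A picture is of the moment at which its call begins: read the wrist's pose just before it. camera_params takes no time and is no camera call.
- ctrl.finish_job(): hands the job in, once; it reports no verdict.
The state is a dict: "t": time; "q": joint angles; "dq": joint speeds; "effort": joint torques, N m; "tool_pos": TCP position; "tool_rot": TCP orientation; "contact_force": force on the tool from outside, world axes, zero at the start; "wrist_torque": the same for the moment, N m; "opening": finger opening in m.
Only numpy, scipy, OpenCV 4.12 (cv2) and the standard library are available. Lean on these libraries where they do the work, as an engineer would, in place of code of your own. Each camera call takes 0.05 s, during which the arm holds its last target. There are 200 camera calls.

## Task

Swing the grinding spindle's dust hood up past its spring's dead point so that it stays open against its stop, then take the retaining pin that is long and slim enough and push it fully home, handle up against the lock plate, through the lock plate and the hood's tongue from the outer side. Leave the pin there with the hood open, and do not disturb the other pins and things on the bench.

Things in the scene. Friction and masses are not known exactly. Their poses are not given: they have to be found in the camera images.
- grinder: Grinding spindle fixed to the bench, yaw within 17 degrees: grey housing, top 100 mm high, foot 200 x 180 mm. Origin on the bench, 30 mm nearer the hood bar than the foot's middle; x from the hood's bar back to its hinge, y left, z up. On its -y side, 45 mm clear of the housing, the fixed lock plate stands upright: steel, 46 mm wide, 8 mm thick, 164 mm high.
- hood (a joint): Dust hood, 146 mm wide, hinged along grinder y. Rad: 0 closed, grows as the bar swings up and back, 1.4 open at its stop. Over-centre spring: about 5 N at the bar pulls it shut; reverses near 0.85; past 1.0 it goes to the stop and stays. Its steel tongue, between housing and lock plate, hangs down when closed; only at the stop is the tongue's 13 mm hole in line with the lock hole.
- hood_bar (a point): Middle of the hood's handle: round steel bar, 12 mm thick, along grinder y, 90 mm free between its two arms, 44 mm free between bar and hood. 160 mm from the hinge axis; closed, it is level with that axis (140 mm above the bench) on the robot's side; fully open, 298 mm above the bench.
- hood_hinge (a point): Point on the hinge axis in the middle of the hood, 140 mm above the bench; at the grinder's (60, 0, 140) mm. Axes as the grinder's.
- lock_hole (a point): Centre of the 12.5 mm hole through the lock plate, on its outer face (away from the housing), 140 mm above the bench, at the grinder's (15, -133, 140) mm. Axes as the grinder's: the pin goes in level, along +y. Mouth chamfered 2 mm. The tongue (hood open) lies 20 to 28 mm behind this face.
- lock_pin: Retaining pin: black square handle 20 x 20 x 40 mm; steel shank 10 mm thick, 45 mm long, last 7 mm tapered to 5 mm. Lies level on the bench on its handle, axis 10 mm up. Origin on the axis at the shoulder (shank meets handle); x along the shank to the tip, handle x = 0 to -40 mm. 45 to 85 g. Starts in any of three places, left or right of the grinder; shank within 80 degrees of world +y.
- lock_pin_tip (a point): Tip of the retaining pin, on its axis, 45 mm from the shoulder.
- short_pin: Another pin with the same handle, its 10 mm shank only 18 mm long: too short. Bystander. Origin at the shoulder.
- thick_pin: Another pin with the same handle, shank 16 mm thick and 34 mm long: too thick. Bystander. Origin at the shoulder.
- bur_block: Wooden block 60 x 120 x 30 mm with grinding points standing in it, 80 mm tall in all. Bystander. Origin under its centre.
- handpiece: Grey rotary handpiece lying on its side, 165 mm long, 30 mm high. Bystander. Origin under its middle, x along it to the grinding tip.
- shell: White perforated half-round moulded shell lying hollow side down, 110 x 80 mm, 43 mm high. Bystander. Origin at the bench under its middle.
- wrench: Steel wrench 150 mm long lying flat. Bystander. Origin under its middle, x along it.
- tin: Round aluminium tin, 44 mm across, 36 mm high. Bystander. Origin under its centre.
- caliper: Flat caliper 160 mm long, 12 mm high, lying flat. Bystander. Origin under its middle, x along it.

How it is judged:
By the outcome, as a careful person would: the job done as asked, in the order asked, and still so for the second after the job is handed in, with the robot touching nothing.
It also fails if it takes over 64 s, if anything falls off the work surface, if the arm or the gripper's body presses on something with over 40 N, if the wrist force passes 120 N, or if a joint passes its speed limit or range.

## Working session

There is one attempt and no reset: what is moved stays moved. The work goes in short steps, Python scripts to look and compute and a tool call to move; the robot and the scene stay as the last step left them, time stands still between calls to the robot, and variables do not carry over. Pictures are saved under pics/ and viewed, about 8 in all and at most 12, crops included, and the job is handed in when it is done.

Besides the shell and the picture viewer there is one more tool, called after "Emit:" by a JSON object that holds its "name" and its "arguments". jog_arm: Moves the arm, as the interface text tells. Its arguments: {"type":"object","properties":{"moves":{"type":"array","items":{"type":"array","items":{"type":"number"}}},"grip":{"type":"number"},"grip_force":{"type":"number"}},"required":["moves"]}

```bash
ls; mkdir -p pics; cat > h.py <<'E'
import numpy as np, cv2
from station import ctrl
from scipy.spatial.transform import Rotation as R
def cam(n):
    p=ctrl.camera_params(n)
    if n=="wrist":
        o=ctrl.get_obs(); T=np.eye(4); T[:3,:3]=R.from_rotvec(o["tool_rot"]).as_matrix(); T[:3,3]=o["tool_pos"]
        P=T@np.array(p["T_tool_cam"])
    else: P=np.array(p["pose"])
    K=np.array([[p["fx"],0,p["cx"]],[0,p["fy"],p["cy"]],[0,0,1.]])
    return K,np.array(p["D"],float),P
def ray(c,uv):
    K,D,P=c
    n=cv2.undistortPoints(np.array(uv,float).reshape(-1,1,2),K,D).reshape(-1,2)
    d=np.c_[n[:,0],-n[:,1],-np.ones(len(n))]@P[:3,:3].T
    return P[:3,3],d
def plane(c,uv,z):
    o,d=ray(c,uv); return o+d*((z-o[2])/d[:,2])[:,None]
def proj(c,X):
    K,D,P=c
    x=(np.array(X,float).reshape(-1,3)-P[:3,3])@P[:3,:3]
    x=x*[1,-1,-1]
    return cv2.projectPoints(x,np.zeros(3),np.zeros(3),K,D)[0].reshape(-1,2)
def tri(c1,u1,c2,u2):
    o1,d1=ray(c1,u1);o2,d2=ray(c2,u2);d1=d1[0]/np.linalg.norm(d1);d2=d2[0]/np.linalg.norm(d2)
    s=np.linalg.lstsq(np.c_[d1,-d2],o2-o1,rcond=None)[0]
    a=o1+s[0]*d1;b=o2+s[1]*d2
    return (a+b)/2,np.linalg.norm(a-b)
def snap(n,f,crop=None,s=1.5):
    c=cam(n);im=ctrl.get_image(n)
    np.savez("pics/"+f+".npz",im=im,K=c[0],D=c[1],P=c[2])
    v=im if crop is None else im[crop[1]:crop[3],crop[0]:crop[2]]
    cv2.imwrite("pics/"+f+".png",cv2.resize(v[:,:,::-1],None,fx=s,fy=s,interpolation=cv2.INTER_CUBIC))
def load(f):
    z=np.load("pics/"+f+".npz"); return z["im"],(z["K"],z["D"],z["P"])
E
python3 - <<'E'
from h import *
snap("scene","s0"); snap("side","d0")
for n in("scene","side"):
    c=cam(n); print(n,c[2].round(3).tolist(),c[0][0,0])
p=ctrl.camera_params("wrist");print(np.array(p["T_tool_cam"]).round(3),p["fx"])
o=ctrl.get_obs();print(o["tool_rot"],R.from_rotvec(o["tool_rot"]).as_matrix().round(3),ctrl.grip_depth,o["t"])
E
```

```text
pics
scene [[0.864, -0.28, 0.419, 1.008], [0.504, 0.499, -0.705, -0.805], [-0.011, 0.82, 0.572, 0.775], [0.0, 0.0, 0.0, 1.0]] 351.870742251964
side [[-0.891, 0.258, -0.375, -0.133], [-0.454, -0.534, 0.713, 1.28], [-0.016, 0.806, 0.592, 1.147], [0.0, 0.0, 0.0, 1.0]] 486.0519825227069
[[ 0.    -0.945 -0.327 -0.085]
 [-0.001  0.327 -0.945 -0.143]
 [ 1.     0.001 -0.001  0.001]
 [ 0.     0.     0.     1.   ]] 295.3361713685028
[-0.37035281  2.02615689 -2.02227973] [[-0.935 -0.     0.354]
 [-0.354  0.002 -0.935]
 [-0.    -1.    -0.002]] 0.0187 0.1
```

View pics/s0.png

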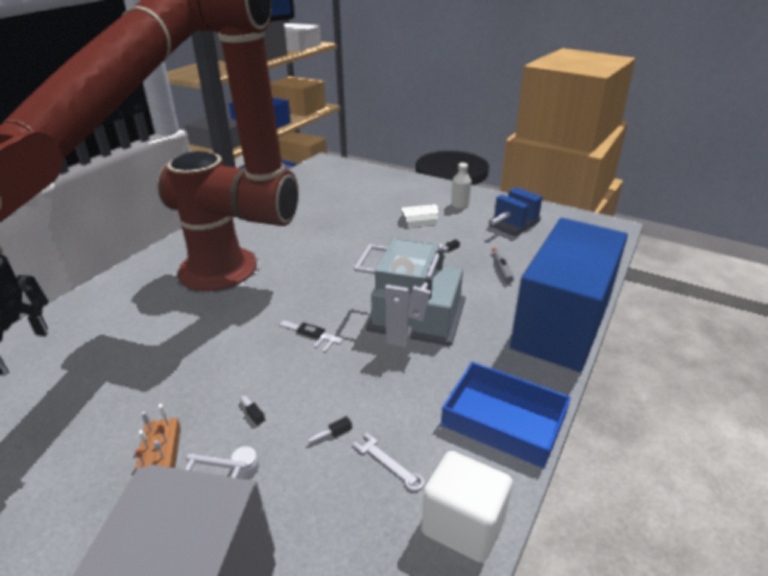

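View pics/d0.png

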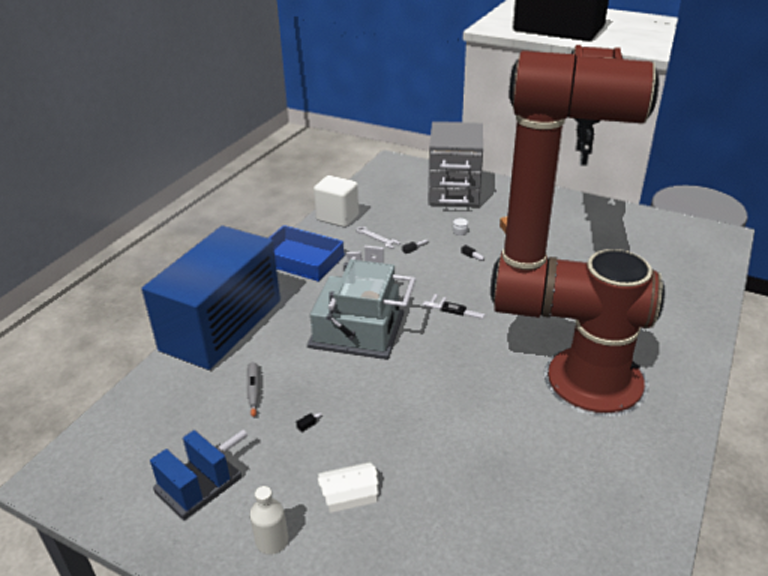

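The pins appear at scene (335,430), scene (252,410) and side (310,422), and the grinder with lock plate at scene (400,300). I'll view enlarged crops of these.

```bash
python3 - <<'E'
from h import *
s,cs=load("s0");d,cd=load("d0")
def cr(im,x,y,w,h,f): return cv2.resize(im[y:y+h,x:x+w],None,fx=f,fy=f,interpolation=cv2.INTER_CUBIC)
top=np.hstack([cr(s,225,150,100,90,4),cr(d,200,150,100,90,4)])
b=np.hstack([cr(s,150,255,100,50,4),cr(d,250,150,80,50,4)[:,:200],cr(d,190,265,50,50,4)])
cv2.imwrite("pics/c1.png",np.vstack([top,b])[:,:,::-1])
def P(c,pts,z): return plane(c,np.array(pts)/1.5,z).round(3).tolist()
print("A",P(cs,[(352,421),(332,431),(307,444)],.01),P(cd,[(404,247),(416,244),(429,240)],.01))
print("B",P(cs,[(262,420),(250,405),(243,398)],.01),P(cd,[(483,258),(463,248)],.01))
print("C",P(cd,[(297,426),(313,418),(322,414)],.01))
print("bar",tri(cs,np.array([370,258])/1.5,cd,np.array([407,290])/1.5))
E
```

```text
A [[0.617, -0.272, 0.01], [0.598, -0.31, 0.01], [0.576, -0.357, 0.01]] [[0.619, -0.289, 0.01], [0.595, -0.318, 0.01], [0.57, -0.353, 0.01]]
B [[0.47, -0.355, 0.01], [0.424, -0.338, 0.01], [0.4, -0.331, 0.01]] [[0.397, -0.333, 0.01], [0.466, -0.356, 0.01]]
C [[0.524, 0.427, 0.01], [0.506, 0.393, 0.01], [0.495, 0.374, 0.01]]
bar (array([0.4529923 , 0.05501244, 0.13964519]), np.float64(0.011983273315038234))
```

View pics/c1.png

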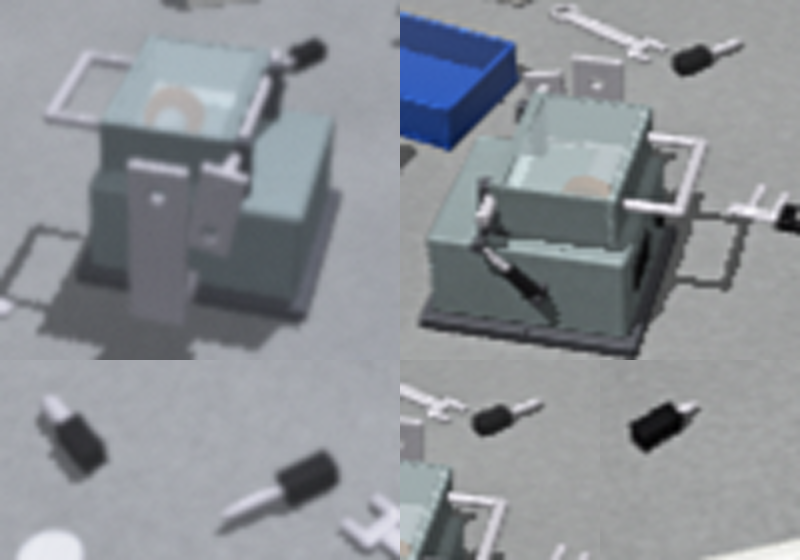

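Crop c1 shows that pin A (handle at scene full px ≈(228,284), long slim tapered shank) is the retaining pin. B has a thick shank and C a short one. Bar corners in the crop are (85,55) and (47,118), and the lock hole is at crop (157,198). Next I localise the grinder.

```bash
python3 - <<'E'
from h import *
s,cs=load("s0");d,cd=load("d0")
S=lambda x,y:np.array([225+x/4-.4,150+y/4-.4]); Dd=lambda x,y:np.array([200+x/4-.4,150+y/4-.4])
b1s,b2s=S(85,55),S(47,118); b1d,b2d=Dd(305,140),Dd(280,212)
L1=plane(cs,[b1s,b2s],.14);print("bar scene",L1.round(3).tolist());L2=plane(cd,[b2d,b1d],.14);print("bar side",L2.round(3).tolist())
print(tri(cs,b1s,cd,b2d),tri(cs,b2s,cd,b1d))
h=plane(cs,[S(157,198)],.14)[0];hd=plane(cd,[Dd(197,86)],.14)[0];print("hole",h,hd)
print("plate top scene",plane(cs,[S(128,160),S(188,168)],.164).round(3).tolist())
# solve yaw from hole & bar mid: bar mid=(-100,0), hole=(15,-133)
for m in (L1.mean(0),L2.mean(0)):
    v=h-m; print("mid",m,"len",np.linalg.norm(v[:2]),"exp",np.hypot(.115,.133),"yaw deg",np.degrees(np.arctan2(v[1],v[0])-np.arctan2(-.133,.115)))
for f,c in(("s",cs),("d",cd)): pass
# pin A handle: dark mask
m=(s[250:300,195:245].max(2)<70).astype(np.uint8);n,l,st,ce=cv2.connectedComponentsWithStats(m)
for i in range(1,n):
  if st[i,4]>20: print(st[i],plane(cs,[ce[i]+[195,250]],.012))
E
```

```text
bar scene [[0.426, 0.105, 0.14], [0.452, 0.002, 0.14]]
bar side [[0.43, 0.102, 0.14], [0.456, -0.002, 0.14]]
(array([0.4286213 , 0.10307565, 0.14151676]), np.float64(0.0025223773614991276)) (array([ 4.54455671e-01, -1.63590016e-04,  1.41903324e-01]), np.float64(0.0008052353201942469))
hole [ 0.58641106 -0.05078162  0.14      ] [ 0.58260502 -0.03703306  0.14      ]
plate top scene [[0.559, -0.047, 0.164], [0.604, -0.034, 0.164]]
mid [0.43921583 0.05345614 0.14      ] len 0.1803661482293411 exp 0.175823775411632 yaw deg 13.846690185288653
mid [0.44319216 0.04986437 0.14      ] len 0.17504647701575263 exp 0.175823775411632 yaw deg 14.053948844602235
[ 25  29  14  12 102] [[ 0.6065824  -0.29549151  0.012     ]]
```

```bash
cat >> h.py <<'E'
g=np.radians(14.0); GX=np.array([np.cos(g),np.sin(g),0]);GY=np.array([-np.sin(g),np.cos(g),0]);Z=np.array([0,0,1.])
def down(x): x=x/np.linalg.norm(x); return np.c_[x,-Z,np.cross(x,-Z)]
def pose():
    o=ctrl.get_obs(); return np.array(o["tool_pos"]),R.from_rotvec(o["tool_rot"]).as_matrix()
def plan(p,M,way,dec=0):
    """way: list of (pos, tool matrix, n rows, signed turn about tool y to force direction or None); rounded, self-correcting rows"""
    out=[]
    for tp,tM,n,*k in way:
        p0=p.copy();M0=M.copy();rv=R.from_matrix(M0.T@tM).as_rotvec()
        if k: rv=np.array([0,k[0],0])
        for i in range(1,n+1):
            a=i/n;want=p0+a*(tp-p0);wM=tM if i==n else M0@R.from_rotvec(a*rv).as_matrix()
            s=np.round(M.T@(want-p)*1000,dec);r=np.round(R.from_matrix(M.T@wM).as_rotvec(),3)
            p=p+M@s/1000;M=M@R.from_rotvec(r).as_matrix();out.append([float(x) for x in (*s,*r)])
    for i in range(0,len(out),12): print(str(out[i:i+12]).replace(".0,",",").replace("-0,","0,").replace(" ",""))
    print("end",p.round(4))
    return p,M
E
python3 - <<'E'
from h import *
p,M=pose(); b=np.array([.4415,.0515,0]); D=down(-GY)
plan(p,M,[(b+[0,0,.24],D,16)])
E
```

```text
[[-27,-1,-32,0,-0.091,-0.0],[-30,0,-30,0,-0.091,-0.0],[-32,-1,-27,0,-0.09,-0.0],[-35,0,-24,0,-0.091,-0.0],[-36,-1,-20,0,-0.091,-0.001],[-39,0,-17,0,-0.091,0.0],[-40,-1,-14,0.001,-0.091,0.0],[-40,-1,-10,0,-0.091,0.0],[-42,0,-6,0,-0.09,0.0],[-42,-1,-3,0,-0.091,-0.0],[-42,0,2,0,-0.091,-0.0],[-42,-1,5,0,-0.091,-0.0]]
[[-41,0,9,0,-0.091,-0.0],[-40,-1,12,0,-0.091,-0.0],[-39,-1,17,0,-0.09,-0.001],[-37,0,19,0,-0.091,0.0]]
end [0.4412 0.0516 0.2397]
```

Emit:
{"name": "jog_arm", "arguments": {"moves": [[-27,-1,-32,0,-0.091,0],[-30,0,-30,0,-0.091,0],[-32,-1,-27,0,-0.09,0],[-35,0,-24,0,-0.091,0],[-36,-1,-20,0,-0.091,-0.001],[-39,0,-17,0,-0.091,0],[-40,-1,-14,0.001,-0.091,0],[-40,-1,-10,0,-0.091,0],[-42,0,-6,0,-0.09,0],[-42,-1,-3,0,-0.091,0],[-42,0,2,0,-0.091,0],[-42,-1,5,0,-0.091,0]], "grip": 36}}

```text
t: 1.3
tool_pos: [0.3867, -0.1059, 0.2376]
tool_rot: [-1.153, 1.293, -1.295]
contact_force: [1.1, -0.7, -0.3]
opening: 0.0359
```

Emit:
{"name": "jog_arm", "arguments": {"moves": [[-41,0,9,0,-0.091,0],[-40,-1,12,0,-0.091,0],[-39,-1,17,0,-0.09,-0.001],[-37,0,19,0,-0.091,0],[0,0,0,0,0,0],[0,0,0,0,0,0]]}}

```text
t: 1.9
tool_pos: [0.441, 0.0518, 0.2392]
tool_rot: [-1.318, 1.026, -1.027]
contact_force: [0.3, -1.2, -0.8]
opening: 0.0356
```

```bash
python3 - <<'E'
from h import *
print(pose()[0].round(4),ctrl.get_obs()["q"]);snap("wrist","w1")
im,c=load("w1");print(proj(c,[[.4415,.0515,.146]])*1.5)
E
```

```text
[0.441  0.0518 0.2392] [-0.04923185 -0.40784471  2.00338872 -0.00276001  1.54706619 -0.2950088 ]
[[386.39473696 291.15247511]]
```

View pics/w1.png

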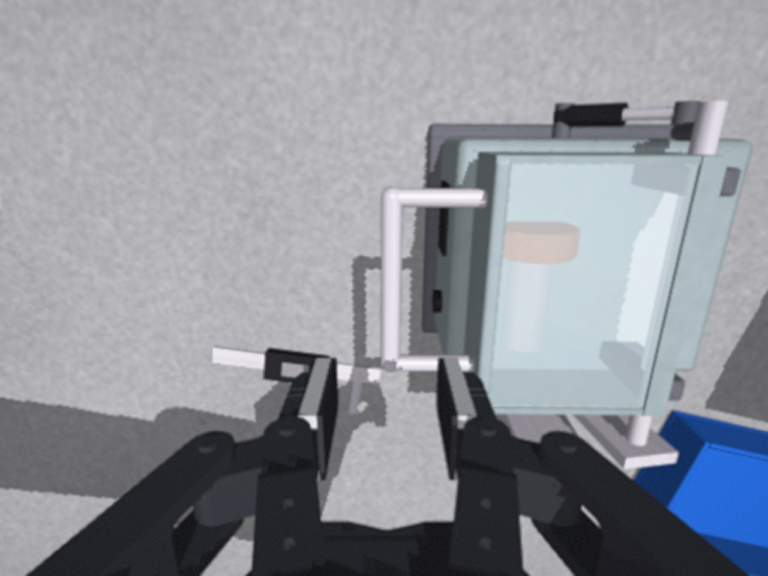

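The wrist view shows the bar vertical at column 391 (rows 195–363), centred between the fingers to about 3 mm, so the yaw of 14° is right. I'll descend and grip.

Emit:
{"name": "jog_arm", "arguments": {"moves": [[-2,20,1,0,0,0],[-2,25,1,0,0,0],[-1,25,0,0,0,0],[0,25,0,0,0,0],[0,15,0,0,0,0],[0,6,0,0,0,0],[0,0,0,0,0,0]]}}

```text
t: 2.65
tool_pos: [0.4414, 0.0552, 0.1229]
tool_rot: [-1.317, 1.03, -1.03]
contact_force: [0.4, -0.7, 0.8]
opening: 0.0358
```

Emit:
{"name": "jog_arm", "arguments": {"moves": [[0,0,0,0,0,0],[0,0,0,0,0,0],[0,0,0,0,0,0],[0,0,0,0,0,0],[0,0,0,0,0,0]], "grip": 5, "grip_force": 40}}

```text
t: 3.15
tool_pos: [0.4424, 0.0556, 0.1252]
tool_rot: [-1.318, 1.026, -1.03]
contact_force: [-4.8, -3.3, 4.9]
opening: 0.0104
```

```bash
python3 - <<'E'
from h import *
p,M=pose(); D=M
r=.16
w=[]
hx=p+r*GX
for th in np.arange(.1,1.36,.1):
    w.append((hx-r*np.cos(th)*GX+r*np.sin(th)*Z,D,1))
plan(p,M,w)
E
```

```text
[[0,-16,1,0,0,0.0],[0,-16,2,0,0,0.0],[0,-15,4,0,0,0.0],[0,-15,6,0,0,0.0],[0,-15,7,0,0,0.0],[0,-13,8,0,0,0.0],[0,-13,10,0,0,0.0],[0,-12,10,0,0,0.0],[0,-10,12,0,0,0.0],[1,-10,14,0,0,0.0],[0,-8,13,0,0,0.0],[0,-6,15,0,0,0.0]]
[[0,-5,15,0,0,0.0]]
end [0.556  0.0835 0.2791]
```

Emit:
{"name": "jog_arm", "arguments": {"moves": [[0,-16,1,0,0,0],[0,-16,2,0,0,0],[0,-15,4,0,0,0],[0,-15,6,0,0,0],[0,-15,7,0,0,0],[0,-13,8,0,0,0]]}}

```text
t: 3.75
tool_pos: [0.4663, 0.0615, 0.2136]
tool_rot: [-1.327, 1.033, -1.027]
contact_force: [-11.8, -8.1, 2.2]
opening: 0.01
```

Emit:
{"name": "jog_arm", "arguments": {"moves": [[0,-13,10,0,0,0],[0,-12,10,0,0,0],[0,-10,12,0,0,0],[1,-10,14,0,0,0],[0,-8,13,0,0,0],[0,-6,15,0,0,0],[0,-5,15,0,0,0],[0,0,0,0,0,0]]}}

```text
t: 4.55
tool_pos: [0.5589, 0.0841, 0.2825]
tool_rot: [-1.312, 1.021, -1.033]
contact_force: [-1.1, -1.0, 9.1]
opening: 0.0104
```

```bash
python3 - <<'E'
from h import *
snap("scene","s2",(190,90,330,240),4)
E
```

```text
(no output)
```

View pics/s2.png

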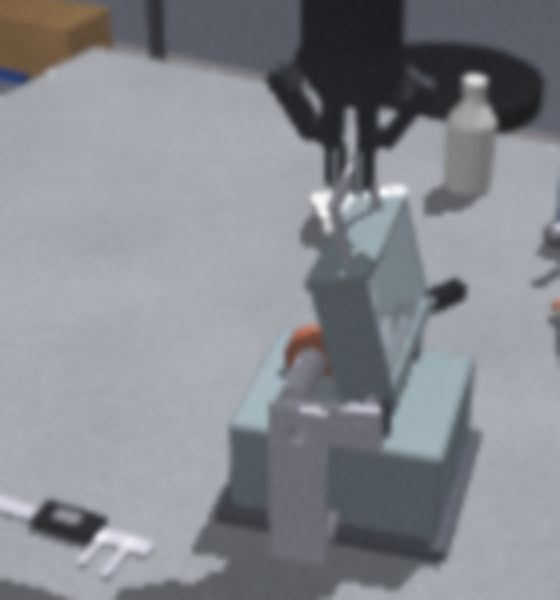

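The hood is up, gripped at about 1.3 rad, with its tongue level beside the lock plate. I'll nudge it on, release and rise.

Emit:
{"name": "jog_arm", "arguments": {"moves": [[0,-1,6,0,0,0],[0,-1,4,0,0,0],[0,0,0,0,0,0]]}}

```text
t: 4.9
tool_pos: [0.5678, 0.0863, 0.2843]
tool_rot: [-1.312, 1.021, -1.033]
contact_force: [-0.3, -0.9, 7.9]
opening: 0.01
```

Emit:
{"name": "jog_arm", "arguments": {"moves": [[0,0,0,0,0,0],[0,0,0,0,0,0],[0,0,0,0,0,0],[0,0,0,0,0,0],[0,-20,0,0,0,0],[0,-30,0,0,0,0],[0,-30,0,0,0,0]], "grip": 50}}

```text
t: 5.6
tool_pos: [0.565, 0.0865, 0.3594]
tool_rot: [-1.318, 1.028, -1.028]
contact_force: [0.8, -0.1, 0.6]
opening: 0.0497
```

```bash
python3 - <<'E'
from h import *
p,M=pose()
h=np.array([.607,-.296,0]);u=np.array([-.49,-.87,0]);u/=np.linalg.norm(u)
print(h,u)
# view pose: camera 85mm behind tool in -x; tool above handle
plan(p,M,[(np.array([.45,-.05,p[2]]),down(-GY),5),(h-0.00*u+[0,0,.15],down(u),8)])
E
```

```text
[ 0.607 -0.296  0.   ] [-0.49073666 -0.87130794  0.        ]
[[21,0,-29,0.001,0,0.0],[21,0,-29,0,0,0.001],[21,0,-29,0.001,0,-0.0],[21,0,-29,0,0,0.0],[21,0,-29,0.001,0,0.0],[35,26,12,0,0.095,0.0],[33,26,14,0,0.094,0.0],[32,27,18,0,0.095,0.0],[29,26,21,0,0.095,0.0],[28,26,24,0,0.094,0.0],[26,26,26,0,0.095,0.0],[22,27,28,0,0.094,0.0]]
[[20,26,31,-0.001,0.095,0.0]]
end [ 0.6073 -0.2957  0.1499]
```

Emit:
{"name": "jog_arm", "arguments": {"moves": [[21,0,-29,0.001,0,0],[21,0,-29,0,0,0.001],[21,0,-29,0.001,0,0],[21,0,-29,0,0,0],[21,0,-29,0.001,0,0],[35,26,12,0,0.095,0],[33,26,14,0,0.094,0],[32,27,18,0,0.095,0],[29,26,21,0,0.095,0],[28,26,24,0,0.094,0],[26,26,26,0,0.095,0],[22,27,28,0,0.094,0]], "grip": 36}}

```text
t: 6.8
tool_pos: [0.5886, -0.2662, 0.1748]
tool_rot: [-0.977, 1.511, -1.514]
contact_force: [0.3, 0.5, 1.0]
opening: 0.0359
```

Emit:
{"name": "jog_arm", "arguments": {"moves": [[20,26,31,-0.001,0.095,0],[0,0,0,0,0,0],[0,0,0,0,0,0]]}}

```text
t: 7.1
tool_pos: [0.6076, -0.2957, 0.1479]
tool_rot: [-0.921, 1.579, -1.574]
contact_force: [0.1, 0.3, 0.5]
opening: 0.0361
```

```bash
python3 - <<'E'
from h import *
p,M=pose();print(p.round(4),M.round(3).tolist());snap("wrist","w3");snap("scene","s3",(190,90,330,240),4)
im,c=load("w3")
print(proj(c,[[.607,-.296,.02],p])*1.5)
E
```

```text
[ 0.6076 -0.2957  0.1479] [[-0.491, -0.001, 0.871], [-0.871, 0.002, -0.491], [-0.001, -1.0, -0.003]]
[[385.05299551 274.77664697]
 [384.2795051  377.78522673]]
```

View pics/w3.png

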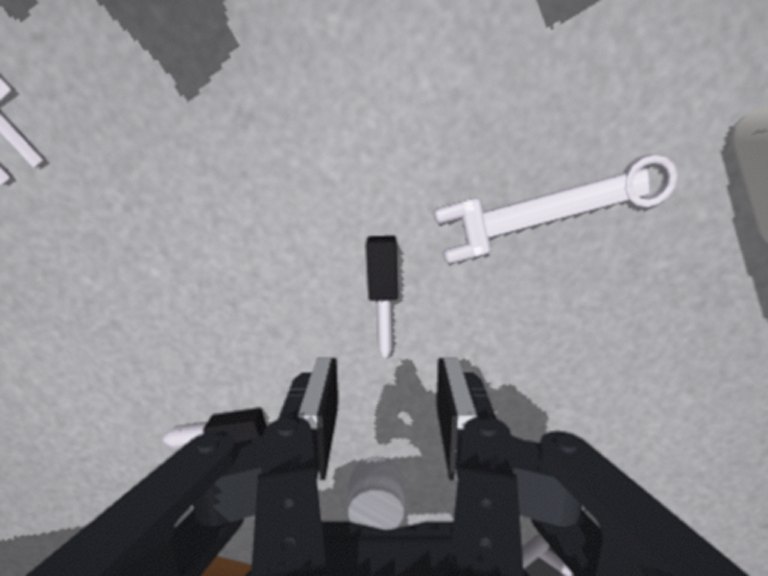

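The wrist view shows the lock pin handle at (382,268), shoulder near (384,300) and tip (387,357), nearly aligned. The wrench jaw is at (436,215), about 36 mm from the pin axis, so the opening must stay small.

```bash
python3 - <<'E'
from h import *
im,c=load("w3")
x0,y0,x1,y1=230,145,275,210
m=(im[y0:y1,x0:x1].max(2)<60).astype(np.uint8)
r=cv2.minAreaRect(np.argwhere(m)[:,::-1].astype(np.float32)); ctr=np.array(r[0])+[x0,y0];print(ctr*1.5,r)
hc=plane(c,[ctr],.018)[0]
tip=plane(c,[[387/1.5,357/1.5]],.01)[0];sh=plane(c,[[384/1.5,300/1.5]],.01)[0]
print(hc,sh,tip,np.linalg.norm(tip-sh),np.linalg.norm((tip-hc)[:2]))
u=(tip-hc);u[2]=0;u/=np.linalg.norm(u);print(u)
# handle centre is 65 mm behind tip; grasp it
p,M=pose();t=hc.copy();t[2]=0.002
plan(p,M,[(t+[0,0,.05],down(u),5),(t,down(u),4)])
E
```

```text
[381.75 267.75] ((24.5, 33.5), (41.0, 19.0), 90.0)
[ 0.6071611  -0.29139134  0.018     ] [ 0.59598108 -0.31392387  0.01      ] [ 0.57656068 -0.35250224  0.01      ] 0.0431907753505434 0.0683441879520615
[-0.44773997 -0.89416381  0.        ]
[[-1,20,-1,-0.001,-0.01,-0.0],[0,20,0,0,-0.009,-0.0],[-1,20,-1,-0.001,-0.01,-0.001],[0,20,-1,-0.001,-0.009,0.0],[-1,20,0,0,-0.01,-0.0],[0,12,0,0,0,-0.0],[0,13,0,0,0,-0.0],[0,12,0,0,0,-0.0],[0,13,0,0,0,-0.0]]
end [ 0.6077 -0.2914  0.0016]
```

View pics/s3.png

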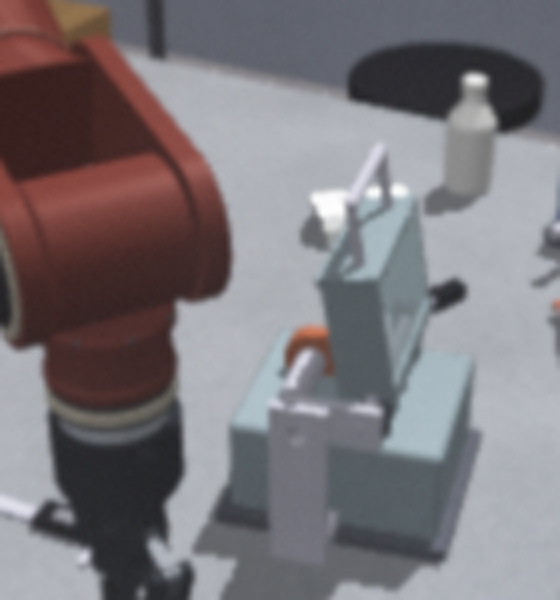

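The scene view shows the hood standing open on its own. Now I grasp the pin.

Emit:
{"name": "jog_arm", "arguments": {"moves": [[-1,20,-1,-0.001,-0.01,0],[0,20,0,0,-0.009,0],[-1,20,-1,-0.001,-0.01,-0.001],[0,20,-1,-0.001,-0.009,0],[-1,20,0,0,-0.01,0],[0,12,0,0,0,0],[0,13,0,0,0,0],[0,12,0,0,0,0],[0,11,0,0,0,0],[0,0,0,0,0,0]], "grip": 30}}

```text
t: 8.2
tool_pos: [0.606, -0.291, 0.0004]
tool_rot: [-0.954, 1.547, -1.54]
contact_force: [-0.2, 0.8, -0.1]
opening: 0.0297
```

Emit:
{"name": "jog_arm", "arguments": {"moves": [[0,0,0,0,0,0],[0,0,0,0,0,0],[0,0,0,0,0,0],[0,0,0,0,0,0]], "grip": 10, "grip_force": 60}}

```text
t: 8.6
tool_pos: [0.6074, -0.2919, 0.0028]
tool_rot: [-0.953, 1.543, -1.543]
contact_force: [-0.0, 0.1, -1.2]
opening: 0.0186
```

```bash
python3 - <<'E'
from h import *
p,M=pose()
hole=np.array([.585,-.050,.14])
# pre-insert: tip 40 mm before hole; handle centre 65 behind tip; TCP ~10mm below axis
t=hole-GY*.125; t[2]=.145
up=p+[0,0,.16]; D=down(GY)
x=M[:,0];a0=np.arctan2(x[1],x[0]);a1=np.arctan2(GY[1],GY[0]);dt=(a1-a0)%(2*np.pi)-2*np.pi;print(a0,a1,dt)
mid=np.array([.60,-.26,.19])
pp,MM=plan(p,M,[(up,M,6),(mid,D,24,-dt),(t,D,4)])
E
```

```text
-2.035866341631343 1.8151424220741028 -2.4321765434741405
[[0,-27,0,0,0,0.0],[0,-26,0,0,0,0.0],[0,-27,0,0,0,0.0],[0,-27,0,0,0,0.0],[0,-26,0,0,0,0.0],[0,-27,0,0,0,0.0],[-1,-1,-1,0,0.101,-0.0],[-1,-1,-1,0,0.102,-0.0],[-1,-1,-1,0,0.101,-0.0],[-1,-2,-1,0,0.101,-0.0],[0,-1,-1,0,0.102,-0.0],[-1,-1,-2,0,0.101,-0.0]]
[[0,-1,-1,0,0.101,-0.0],[0,-1,-1,0,0.102,-0.0],[0,-1,-2,0,0.101,-0.0],[0,-1,-1,0,0.101,0.0],[0,-1,-1,0,0.102,0.0],[0,-2,-2,0,0.101,0.0],[1,-1,-1,0,0.101,0.0],[0,-1,-1,0,0.102,0.0],[1,-1,-1,0,0.101,0.0],[1,-1,-2,0,0.101,0.0],[1,-1,-1,0,0.102,0.0],[1,-1,-1,0,0.101,0.0]]
[[1,-2,0,0,0.101,0.0],[1,-1,-1,0,0.102,0.0],[1,-1,-1,0,0.101,0.0],[1,-1,0,0,0.101,0.0],[2,-1,0,0,0.102,0.0],[1,-1,0,-0.001,0.101,0.0],[21,11,-9,0,0,0.0],[20,11,-9,0,0,0.0],[21,12,-10,0,0,0.0],[21,11,-9,0,0,0.0]]
end [ 0.6155 -0.1708  0.1448]
```

Emit:
{"name": "jog_arm", "arguments": {"moves": [[0,-27,0,0,0,0],[0,-26,0,0,0,0],[0,-27,0,0,0,0],[0,-27,0,0,0,0],[0,-26,0,0,0,0],[0,-27,0,0,0,0],[-1,-1,-1,0,0.101,0],[-1,-1,-1,0,0.102,0],[-1,-1,-1,0,0.101,0],[-1,-2,-1,0,0.101,0],[0,-1,-1,0,0.102,0],[-1,-1,-2,0,0.101,0]]}}

```text
t: 9.8
tool_pos: [0.6054, -0.2833, 0.1696]
tool_rot: [-0.491, 1.946, -1.945]
contact_force: [-0.6, 0.2, -1.3]
opening: 0.0186
```

Emit:
{"name": "jog_arm", "arguments": {"moves": [[0,-1,-1,0,0.101,0],[0,-1,-1,0,0.102,0],[0,-1,-2,0,0.101,0],[0,-1,-1,0,0.101,0],[0,-1,-1,0,0.102,0],[0,-2,-2,0,0.101,0],[1,-1,-1,0,0.101,0],[0,-1,-1,0,0.102,0],[1,-1,-1,0,0.101,0],[1,-1,-2,0,0.101,0],[1,-1,-1,0,0.102,0],[1,-1,-1,0,0.101,0]]}}

```text
t: 11.0
tool_pos: [0.6017, -0.2672, 0.1826]
tool_rot: [-0.679, -1.801, 1.801]
contact_force: [-0.2, -0.2, -0.3]
opening: 0.0188
```

Emit:
{"name": "jog_arm", "arguments": {"moves": [[1,-2,0,0,0.101,0],[1,-1,-1,0,0.102,0],[1,-1,-1,0,0.101,0],[1,-1,0,0,0.101,0],[2,-1,0,0,0.102,0],[1,-1,0,-0.001,0.101,0],[21,11,-9,0,0,0],[20,11,-9,0,0,0],[21,12,-10,0,0,0],[21,11,-9,0,0,0],[0,0,0,0,0,0],[0,0,0,0,0,0]]}}

```text
t: 12.2
tool_pos: [0.6152, -0.1706, 0.1444]
tool_rot: [-1.082, -1.387, 1.388]
contact_force: [-0.5, -0.0, -1.1]
opening: 0.0183
```

```bash
python3 - <<'E'
from h import *
p,M=pose();print(p.round(4),M.round(3).tolist())
snap("wrist","w4");snap("scene","s4")
w,cw=load("w4");s,cs=load("s4")
print("wrist hole pred",proj(cw,[[.585,-.05,.14]]),"scene",proj(cs,[[.585,-.05,.14],p]))
a=cv2.resize(w[130:280,160:350],None,fx=4,fy=4,interpolation=cv2.INTER_CUBIC)[:,:,::-1]
cv2.imwrite("pics/w4c.png",a)
b=cv2.resize(s[150:270,215:315],None,fx=5,fy=5,interpolation=cv2.INTER_CUBIC)[:,:,::-1]
cv2.imwrite("pics/s4c.png",b)
E
```

```text
[ 0.6152 -0.1706  0.1444] [[-0.243, -0.0, -0.97], [0.97, 0.0, -0.243], [0.0, -1.0, 0.0]]
wrist hole pred [[258.92641505 406.16989969]] scene [[263.57152341 198.83327677]
 [251.75731394 223.19252868]]
```

View pics/w4c.png

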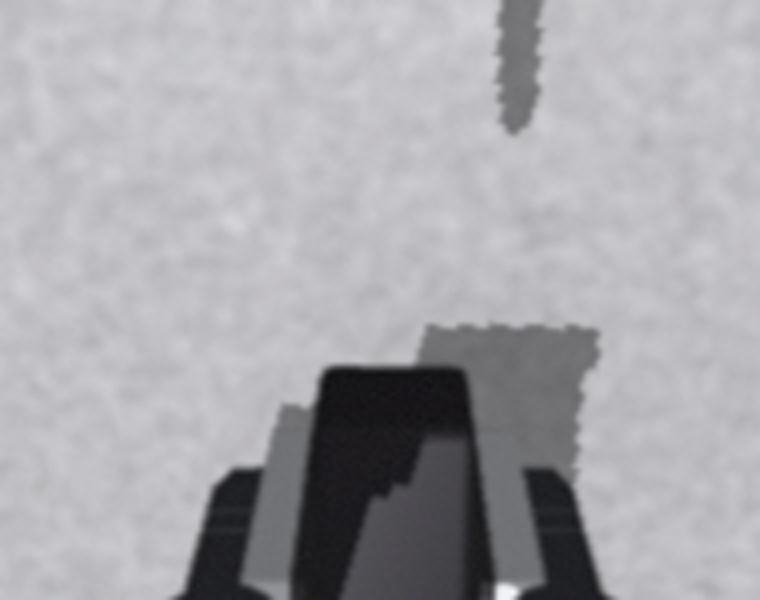

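View pics/s4c.png

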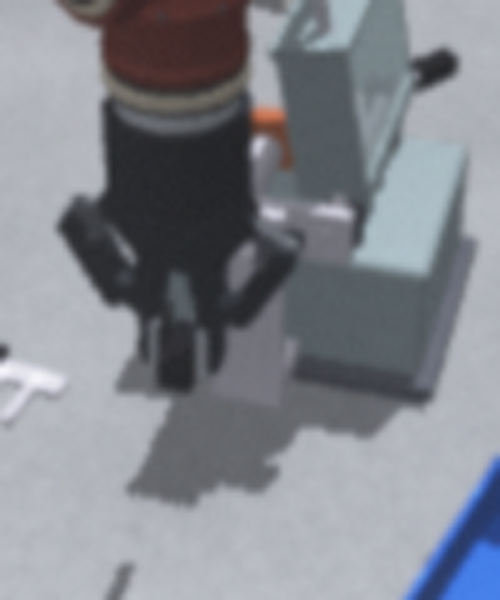

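The wrist camera faces the pin's rear, so the shank is hidden here. The handle sits squarely between the pads at crop (395,400). I'll align by numbers (the lateral hole estimates agree to under 1 mm) and insert under force feedback.

Emit:
{"name": "jog_arm", "arguments": {"moves": [[0,6,0,0,0,0],[0,6,-1,0,0,0],[15,0,0,0,0,0],[15,0,0,0,0,0],[15,0,0,0,0,0],[5,0,0,0,0,0],[0,0,0,0,0,0],[0,0,0,0,0,0]]}}

```text
t: 13.1
tool_pos: [0.6043, -0.1218, 0.1328]
tool_rot: [-1.083, -1.388, 1.387]
contact_force: [-0.4, 1.1, -1.3]
opening: 0.0187
```

```bash
python3 - <<'E'
from h import *
o=ctrl.get_obs();p,M=pose();print(p.round(4),"gx,gy,z",p@GX,p@GY,o["contact_force"],o["wrist_torque"])
snap("side","d5");d,c=load("d5")
q=proj(c,[[.583,-.043,.14]])[0];print(q)
x,y=int(q[0])-40,int(q[1])-30
cv2.imwrite("pics/d5c.png",cv2.resize(d[y:y+60,x:x+80],None,fx=8,fy=8,interpolation=cv2.INTER_CUBIC)[:,:,::-1])
E
```

```text
[ 0.6043 -0.1218  0.1328] gx,gy,z 0.5569252791838649 -0.2643382764983343 [-0.35772681  1.05059532 -1.27467306] [-0.01211255  0.04112406 -0.06651987]
[249.49883188 170.26702357]
```

View pics/d5c.png

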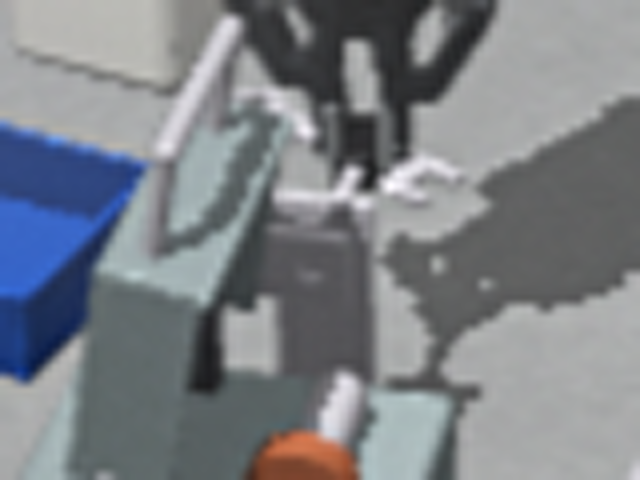

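The side view shows the shank at crop (352,180) pointing at the hole at crop (312,270), with the tip just short of the plate. I'll insert slowly.

Emit:
{"name": "jog_arm", "arguments": {"moves": [[3,0,0,0,0,0],[3,0,0,0,0,0],[3,0,0,0,0,0],[2,0,0,0,0,0],[2,0,0,0,0,0],[2,0,0,0,0,0],[0,0,0,0,0,0]]}}

```text
t: 13.85
tool_pos: [0.6004, -0.1071, 0.1324]
tool_rot: [-1.083, -1.387, 1.387]
contact_force: [-0.5, -0.9, -1.0]
opening: 0.0187
```

Emit:
{"name": "jog_arm", "arguments": {"moves": [[2,0,0,0,0,0],[2,0,0,0,0,0],[2,0,0,0,0,0],[2,0,0,0,0,0],[0,0,0,0,0,0]]}}

```text
t: 14.35
tool_pos: [0.5985, -0.0993, 0.1325]
tool_rot: [-1.083, -1.388, 1.387]
contact_force: [0.3, 0.1, -1.4]
opening: 0.0187
```

Emit:
{"name": "jog_arm", "arguments": {"moves": [[2,0,0,0,0,0],[2,0,0,0,0,0],[2,0,0,0,0,0],[2,0,0,0,0,0],[0,0,0,0,0,0]]}}

```text
t: 14.85
tool_pos: [0.5966, -0.0915, 0.1325]
tool_rot: [-1.083, -1.388, 1.387]
contact_force: [0.1, 0.3, -1.5]
opening: 0.0188
```

Emit:
{"name": "jog_arm", "arguments": {"moves": [[2,0,0,0,0,0],[2,0,0,0,0,0],[2,0,0,0,0,0],[2,0,0,0,0,0],[2,0,0,0,0,0],[0,0,0,0,0,0]]}}

```text
t: 15.45
tool_pos: [0.5941, -0.0819, 0.1324]
tool_rot: [-1.083, -1.388, 1.387]
contact_force: [0.1, -0.0, -1.2]
opening: 0.0186
```

Emit:
{"name": "jog_arm", "arguments": {"moves": [[2,0,0,0,0,0],[2,0,0,0,0,0],[2,0,0,0,0,0],[1,0,0,0,0,0],[1,0,0,0,0,0],[0,0,0,0,0,0]]}}

```text
t: 16.05
tool_pos: [0.5922, -0.0743, 0.1325]
tool_rot: [-1.083, -1.387, 1.387]
contact_force: [0.8, 0.2, -0.1]
opening: 0.019
```

Emit:
{"name": "jog_arm", "arguments": {"moves": [[1,0,0,0,0,0],[1,0,0,0,0,0],[1,0,0,0,0,0],[1,0,0,0,0,0],[0,0,0,0,0,0]]}}

```text
t: 16.55
tool_pos: [0.5913, -0.0703, 0.1325]
tool_rot: [-1.083, -1.387, 1.387]
contact_force: [0.7, 0.1, 0.3]
opening: 0.0187
```

Emit:
{"name": "jog_arm", "arguments": {"moves": [[1,0,0,0,0,0],[1,0,0,0,0,0],[1,0,0,0,0,0],[0,0,0,0,0,0]]}}

```text
t: 16.95
tool_pos: [0.5908, -0.0682, 0.1325]
tool_rot: [-1.084, -1.387, 1.388]
contact_force: [0.7, -3.1, -1.2]
opening: 0.0187
```

Emit:
{"name": "jog_arm", "arguments": {"moves": [[1,0,0,0,0,0],[1,0,0,0,0,0],[0,0,0,0,0,0],[0,0,0,0,0,0]]}}

```text
t: 17.35
tool_pos: [0.5908, -0.0682, 0.1327]
tool_rot: [-1.088, -1.385, 1.39]
contact_force: [3.0, -9.8, -3.1]
opening: 0.0187
```

It stopped with 10 N, with the shoulder at −0.189 along grinder y against −0.190 expected for the plate face. I'll release, rise and look.

Emit:
{"name": "jog_arm", "arguments": {"moves": [[-2,0,0,0,0,0],[0,0,0,0,0,0]]}}

```text
t: 17.55
tool_pos: [0.5907, -0.0682, 0.1325]
tool_rot: [-1.084, -1.387, 1.387]
contact_force: [-0.4, -4.0, -1.8]
opening: 0.0187
```

Emit:
{"name": "jog_arm", "arguments": {"moves": [[0,0,0,0,0,0],[0,0,0,0,0,0],[0,0,0,0,0,0],[0,0,0,0,0,0],[0,-15,0,0,0,0],[0,-25,0,0,0,0],[0,-40,0,0,0,0],[-30,-40,0,0,0,0],[-45,0,0,0,0,0],[-45,0,0,0,0,0],[-45,0,0,0,0,0],[0,0,0,0,0,0]], "grip": 36}}

```text
t: 18.75
tool_pos: [0.6309, -0.2326, 0.2533]
tool_rot: [-1.088, -1.383, 1.384]
contact_force: [-0.6, 0.7, -0.0]
opening: 0.036
```

```bash
python3 - <<'E'
from h import *
print(pose()[0],ctrl.get_obs()["contact_force"])
snap("scene","s6");snap("side","d6")
s,cs=load("s6");d,cd=load("d6")
print(proj(cs,[[.585,-.05,.14]]),proj(cd,[[.583,-.043,.14]]))
f=lambda im,x,y:cv2.resize(im[y:y+100,x:x+65],None,fx=6,fy=6,interpolation=cv2.INTER_CUBIC)
cv2.imwrite("pics/f6.png",np.hstack([f(s,228,145),f(d,215,120)])[:,:,::-1])
E
```

```text
[ 0.63091276 -0.23258759  0.25327431] [-0.61824469  0.72474997 -0.03596544]
[[263.57152341 198.83327677]] [[249.49883188 170.26702357]]
```

View pics/f6.png

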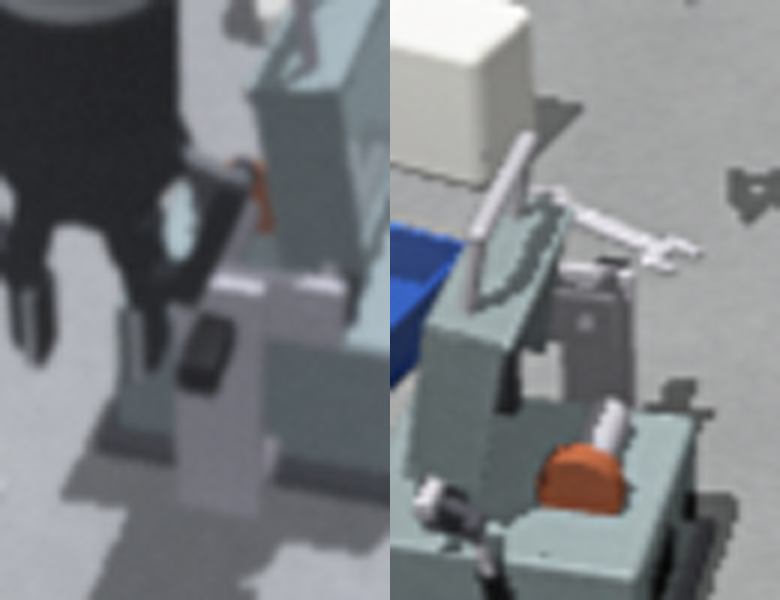

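The left crop shows the handle against the lock plate at (205,350), and the right one shows the pin tip bright in the tongue's hole at (587,322), with the hood still open. I'll do one numeric check of handle depth and then hand in.

```bash
python3 - <<'E'
from h import *
s,cs=load("s6");h=np.array([.585,-.05,.14])
m=((s.max(2)<75)).astype(np.uint8)[195:212,256:270]
n,l,st,ce=cv2.connectedComponentsWithStats(m);i=1+np.argmax(st[1:,4]);print("handle blob",st[i],ce[i]+[256,195])
for g_ in (0,.005,.01):
    q=np.array([h-GY*(g_+a)+GX*b+Z*c for a in(0,.04) for b in(-.01,.01) for c in(-.01,.01)])
    u=proj(cs,q);print(g_,"centroid",u.mean(0).round(1),"bbox",u.min(0).round(1),u.max(0).round(1))
ctrl.finish_job()
E
```

```text
handle blob [ 1  2 10 14 90] [261.85555556 203.86666667]
0 centroid [261.8 202.7] bbox [256.7 195.7] [266.8 209.8]
0.005 centroid [261.3 203.6] bbox [256.2 196.6] [266.3 210.8]
0.01 centroid [260.9 204.6] bbox [255.8 197.5] [265.9 211.8]
the job is handed in; nothing more can be done
```

I opened the hood, pushed the retaining pin into the lock plate and the hood's tongue, and handed the job in at about 19 s of the 64 s allowed. As far as I can tell, the pin is home.

- **Hood:** I gripped the bar and swung it along its arc past the dead point, then let go. It stayed open on its own in every later picture.
- **Pin:** I took the long slim pin, turned it round and pushed it through from the outer side. It slid in with almost no force and stopped at about 10 N. At that point its shoulder was at −0.189 m along the grinder's y, against −0.190 m expected for the plate face.
- **After release:** The pictures show the handle against the lock plate and the pin's tip in the tongue's hole. The robot was clear of everything.

**Checks that disagreed or were coarse:**
- **Handle position:** In the last scene picture the handle's image position fits a gap of about 0–6 mm. That is too coarse to prove zero gap, and it was printed in the same step that handed the job in. The stop in force is the stronger evidence.
- **Pin direction:** The lock pin's shank first pointed roughly towards −y, although the description said within 80 degrees of +y. I chose it by its measured length and thickness.
- **Bystanders:** I did not remeasure the other objects. No contact with them showed in the forces or pictures; the wrench, closest to the grasp, looked untouched.

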